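Clear the tall cup and close up the cup drainer

TASK

The cup left in the lower tier of the cup drainer is too tall for the upper tier to go on. First hang the cup by its handle on any peg of the cup tree and let go of it; then pick up the upper tier and lower it gently onto the lower tier so that all four lugs drop into their corner sockets and it sits flat, fully home. Leave the little bowl where it dries in the lower tier, and do not knock over or push away the soap bottle, the canister or the tumbler.

Things in the scene. Friction and masses are not known exactly. Their poses are not given: they have to be found in the camera images.
- lower_tier: Lower tier of the drainer, grey plastic, fixed, no handle: a ribbed tray 200 mm (its x) by 140 mm (its y). Origin: centre of its underside. Things stand on its floor, 6 mm above the origin; side walls to 20 mm; a 26 mm square post in each corner, 50 mm high.
- lower_top (a point): Centre of the lower tier at the height of its post tops, 50 mm above its origin. In the top of each post, centred at x = +-87, y = +-57 mm, is a square socket 18 mm wide and 18 mm deep, its mouth chamfered 2 mm. The upper tier is home when its lugs are in the sockets and its underside rests on the posts: its origin is then 34 mm above the lower tier's.
- upper_tier: Upper tier of the drainer, grey plastic, loose, about 0.4 kg: a slatted tray 200 mm (its x) by 140 mm (its y), standing on four corner lugs. Origin: midway between the lugs' feet. Lugs: round, 14 mm thick, 16 mm long, tapered to 8 mm over the lowest 5 mm, at x = +-87, y = +-57 mm. Underside of the tray at 16 mm, floor at 20, sides to 44. Fits either way round.
- upper_handle (a point): Middle of the upper tier's handle bar, 86 mm above the tier's origin. The bar is 14 mm wide (along the tier's x) and 12 mm high, runs 140 mm along the tier's y and stands on two uprights at y = +-66 mm; 60 mm of free height below it.
- cup: White cup standing upright in one half of the lower tier (the half varies), loose, about 0.22 kg: straight round body 64 mm wide (58 mm at the foot) and 80 mm high, wall 4 mm. Origin: centre of its underside. z is its axis, and its strap handle points to its +y. Once let go on a peg it swings down and hangs slanting, handle uppermost.
- cup_loop (a point): Centre of the opening of the cup's handle, 44.5 mm from the cup's axis along its +y and 47 mm above its underside. The opening is 25 mm (radially) by 40 mm (in height) and is passed through along the cup's x. The strap is 10 mm wide along x and 7 mm thick; it ends 64 mm from the cup's axis and spans 20 to 74 mm in height.
- cup_tree: Cup tree of steel, fixed to the counter: round foot 124 mm wide and 18 mm high, a 13 mm column in the middle with a ball on top (206 mm high), and three level pegs at 185 mm height, pointing straight out at 0, 120 and 240 degrees about its z from its +x. Each peg is 7 mm thick, level out to 70 mm from the column's axis, then its tip turns up 45 degrees to end 79 mm out and 12 mm higher. Origin: centre of the foot's underside.
- peg0 (a point): On the centre line of the peg at 0 degrees, 45 mm out from the column's axis, 185 mm high.
- peg1 (a point): The same point of the peg at 120 degrees.
- peg2 (a point): The same point of the peg at 240 degrees.
- bowl: Little blue bowl, 72 mm wide, 28 mm high, standing in the other half of the lower tier; stays there (it fits under the upper tier). Origin: centre of its underside.
- soap: Amber soap bottle, 60 mm wide, 190 mm high, standing on the counter; leave it alone. Origin: centre of its underside.
- canister: White canister with wooden lid, 72 mm wide, 100 mm high, standing on the counter; leave it alone. Origin: centre of its underside.
- tumbler: Green glass tumbler, 68 mm wide, 85 mm high, standing on the counter; leave it alone. Origin: centre of its underside.
Mind the look-alikes: they are no part of the job. Leave any blue look-alike of the upper_tier alone.

How it is judged (in metres and radians):
On the way, in this order (a step that is already met when the one before it is completed fails the run):
1. the cup hangs by its handle on a peg of the cup tree, let go ((distance between cup_loop and peg0 below 0.042 m or distance between cup_loop and peg1 below 0.042 m or distance between cup_loop and peg2 below 0.042 m) and z of cup_loop in the frame of cup_tree below 0.186 m and contact force between cup and cup_tree above 0.3 N and contact force between cup and the fingers below 0.05 N and contact force between cup and lower_tier below 0.05 N and linear speed of cup below 0.25 m/s), for 0.3 s.
2. the upper tier sits home in the lower tier, let go (horizontal distance between upper_tier and lower_tier below 0.006 m and z of upper_tier in the frame of lower_tier below 0.037 m and angle between the x axis of upper_tier and the x axis of lower_tier, either way round below 0.05 rad and angle between upper_tier's own z axis and vertical below 0.025 rad and contact force between upper_tier and the fingers below 0.05 N and linear speed of upper_tier below 0.02 m/s), for 0.3 s.
At the end, for the whole second after the job is handed in: Cup hanging on a peg (handle opening within 42 mm of the peg's mid point, below the peg, under 0.25 m/s); upper tier home on the lower (origins under 37 mm apart in height and 6 mm sideways, turned under 0.05 rad, tilted under 0.025), still; both let go; bowl still in the lower tier (all of step 1 and all of step 2 and z of bowl in the frame of lower_tier below 0.012 m); the robot touches nothing.
It fails at once if the soap is pushed away (more than 30 mm) or tipped (more than 0.4 rad) (distance of soap from where it was at the start of the episode above 0.03 m or angle between soap's own z axis and vertical above 0.4 rad).
It fails at once if the canister is pushed away (more than 30 mm) or tipped (more than 0.4 rad) (distance of canister from where it was at the start of the episode above 0.03 m or angle between canister's own z axis and vertical above 0.4 rad).
It fails at once if the tumbler is pushed away (more than 30 mm) or tipped (more than 0.4 rad) (distance of tumbler from where it was at the start of the episode above 0.03 m or angle between tumbler's own z axis and vertical above 0.4 rad).
It fails at once if the bowl in the lower tier is moved more than 25 mm (distance of bowl from where it was at the start of the episode above 0.025 m).
It fails at once if the upper tier is dropped or rammed onto the lower tier (faster than 0.35 m/s in the last 20 mm above it) (horizontal distance between upper_tier and lower_tier below 0.05 m and z of upper_tier in the frame of lower_tier below 0.07 m and linear speed of upper_tier above 0.35 m/s).
It also fails if it takes over 72 s, if anything falls off the work surface, if the arm or the gripper's body presses on something with over 40 N, if the wrist force passes 120 N, or if a joint passes its speed limit or range.

ROBOT

A 6-joint arm with a two-finger parallel gripper is mounted at the origin on the work surface. World frame = base frame: x ahead of the robot, y to its left, z up, the work surface at z = 0. Lengths are in mm, angles in rad, forces in N, time in s.
With the tool pointing down it reaches from about 350 to 975 mm from the base axis. Payload 7.1 kg.
Tool frame: the origin (TCP) lies between the finger pads; the fingertips stand 19 mm ahead of it and the grasp point (between the pads) is the TCP (ctrl.tcp_to_tips is the distance from the TCP to the fingertips, in mm); z points along the fingers, y is the line along which they close (so a half turn about z gives the same grasp; the last joint's range is limited). The gripper opens to 88 mm and grips with 3 to 60 N. Pads are 20 mm wide; open, the fingers measure 115 mm over their backs; the gripper's body (75 mm by 178 mm) begins 61 mm behind the grasp point.
Start: joints at [-1.235, 0.423, 1.63, -0, 1.089, -0.019], TCP at [217.143, -586.049, 241.675] pointing down, gripper open.
Joint ranges: [-3, 3], [-0.9, 2.11], [0.09, 2.58], [-1.31, 4.45], [0.11, 2.69], [-2.54, 2.54]. Speed limits (rad/s): [2.39, 2.39, 3.01, 3.14, 3.14, 3.14].

INTERFACE

Orientations are given as a rotation vector (axis times angle).
In Python, from workcell import status, optics, ctrl gives the robot as it stands. The module is installed in compiled form; this text tells all that it offers.
- The arm moves only by the shell command python3 -m inch 'ROWS'. ROWS is JSON, a list that holds one entry, the list of rows, each a list of 7 numbers: the shift along the tool's x, y, z in mm, then the turn, a rotation vector about the tool's x, y, z in rad, then the opening in per cent of the stroke, from 0 (shut) to 100 (fully open). A call has 1 to 20 rows; each row is the pose to reach, as a shift and turn from the pose commanded when the call began, along the tool's axes at that moment; what a row does not reach only later rows make up. A row lasts 1/10 s, in which the tool goes at most 50 mm and 8.59 degrees, less where a joint would pass 70% of its speed; a pose out of reach is approached as far as the arm can. A call with a gripper value outside its range is refused whole. The fingers move at their own pace and stop on an object; the grip force is fixed at half the most. Time passes only in rows, so rows that repeat a pose let the fingers close. It gives the time, the measured TCP pose, the force, the opening and the grip force at its end, in the units of the state.
- status.get_obs(): the state, without advancing time (a new reading comes with each control period).
- optics.get_image(name): name is "scene" or "top" or "wrist"; returns a dict with "frame" (384x512x3 uint8, red, green, blue), "fx", "fy", "cx", "cy" (pixels), "rvec" (rotation vector, rad) and "tvec" (3), from world to camera coordinates, as OpenCV has them; the wrist camera has in their place "hand_eye" (4x4, takes a point from camera to tool coordinates, whose origin is the TCP and whose axes are the flange's). Camera axes: x right, y down, z forward; pixel columns grow to the right and rows downward; lengths in mm; the calibration is good to about 2 mm. A picture is of the moment at which its call begins: read the wrist's pose just before it. There is no depth.
- ctrl.close_job(): hands the job in; it is judged then, once.
The state is a dict: "t": time; "qpos": joint angles; "qvel": joint speeds; "joint_torque": joint torques, N m; "ee_pos": TCP position; "orientation": TCP orientation; "ft_force": force on the tool from outside, world axes, zero at the start; "moment": the same for the moment, N m; "width": finger opening in mm; "grasp_force": force on a finger pad.
Only numpy, scipy, OpenCV 4.12 (cv2) and the standard library are available. Lean on these libraries where they do the work, as an engineer would, in place of code of your own. Each camera call takes 0.05 s, during which the arm holds its last target. There are 200 camera calls.

## Working session

There is one attempt and no reset: what is moved stays moved. The work goes in short steps, Python scripts to look and compute and a shell command to move; the robot and the scene stay as the last step left them, time stands still between calls to the robot, and variables do not carry over. Pictures are saved under pics/ and viewed, at most 10 in all, crops included, and the job is handed in when it is done.

```bash
mkdir -p pics
cat > h.py <<'E'
import numpy as np, cv2
from scipy.spatial.transform import Rotation as R
from workcell import status, optics, ctrl
def grab(n):
    o=status.get_obs(); d=optics.get_image(n)
    K=np.array([[d['fx'],0,d['cx']],[0,d['fy'],d['cy']],[0,0,1]])
    if 'hand_eye' in d:
        T=np.eye(4);T[:3,:3]=R.from_rotvec(o['orientation']).as_matrix();T[:3,3]=o['ee_pos']
        C=T@np.array(d['hand_eye'])
    else:
        M=np.eye(4);M[:3,:3]=R.from_rotvec(np.ravel(d['rvec'])).as_matrix();M[:3,3]=np.ravel(d['tvec']);C=np.linalg.inv(M)
    return d['frame'],K,C
def save(n,f,crop=None,s=1):
    if crop: f=f[crop[1]:crop[3],crop[0]:crop[2]]
    cv2.imwrite('pics/'+n,cv2.resize(f[:,:,::-1],None,fx=s,fy=s,interpolation=cv2.INTER_CUBIC))
def onz(K,C,uv,z):
    uv=np.atleast_2d(uv).astype(float); d=np.c_[uv,np.ones(len(uv))]@np.linalg.inv(K).T@C[:3,:3].T
    return C[:3,3]+d*((z-C[2,3])/d[:,2])[:,None]
def proj(K,C,P):
    P=np.atleast_2d(P); c=(P-C[:3,3])@C[:3,:3]; p=c@K.T; return p[:,:2]/p[:,2:]
def tri(a,b):
    A=[];y=[]
    for K,C,uv in (a,b):
        d=C[:3,:3]@np.linalg.inv(K)@np.array([*uv,1.]);d/=np.linalg.norm(d);P=np.eye(3)-np.outer(d,d);A.append(P);y.append(P@C[:3,3])
    return np.linalg.lstsq(np.vstack(A),np.hstack(y),rcond=None)[0]
E
python3 - <<'E'
from h import *
a,K,C=grab('top');b,K2,C2=grab('scene')
print(C.round(3),C2.round(3),K[0,0])
save('top.png',a,s=1.5);save('scene.png',b,s=1.5)
np.savez('t0.npz',a=a,b=b,K=K,C=C,K2=K2,C2=C2)
o=status.get_obs();print(R.from_rotvec(o['orientation']).as_matrix().round(3),o['width'],ctrl.tcp_to_tips)
E
```

```text
[[ 1.200000e-02 -9.940000e-01  1.120000e-01  4.802280e+02]
 [-1.000000e+00 -1.000000e-02  2.000000e-02 -1.130600e+01]
 [-1.900000e-02 -1.120000e-01 -9.940000e-01  1.199305e+03]
 [ 0.000000e+00  0.000000e+00  0.000000e+00  1.000000e+00]] [[-3.670000e-01  6.520000e-01 -6.640000e-01  1.231982e+03]
 [ 9.300000e-01  2.420000e-01 -2.760000e-01  2.730160e+02]
 [-1.900000e-02 -7.190000e-01 -6.950000e-01  7.878230e+02]
 [ 0.000000e+00  0.000000e+00  0.000000e+00  1.000000e+00]] 456.5287076057633
[[ 0.938  0.347 -0.   ]
 [ 0.347 -0.938  0.001]
 [-0.    -0.001 -1.   ]] 87.98898513359325 19.0
```

View pics/top.png

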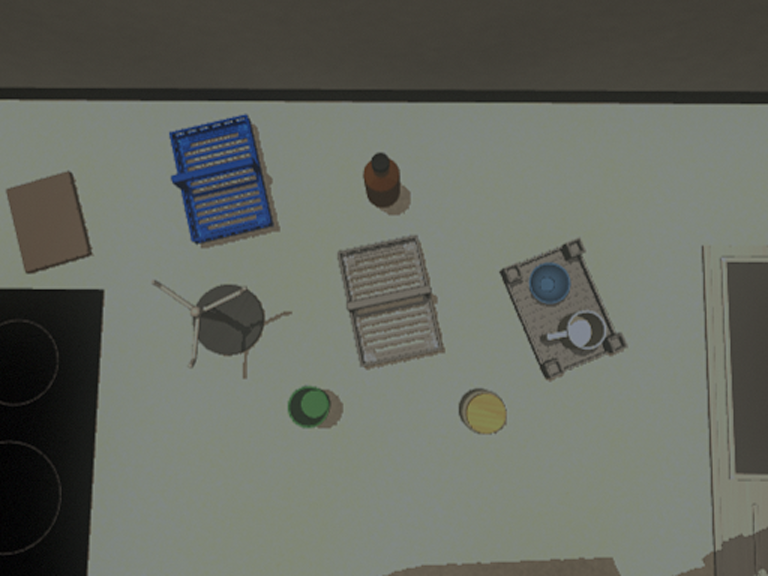

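View pics/scene.png

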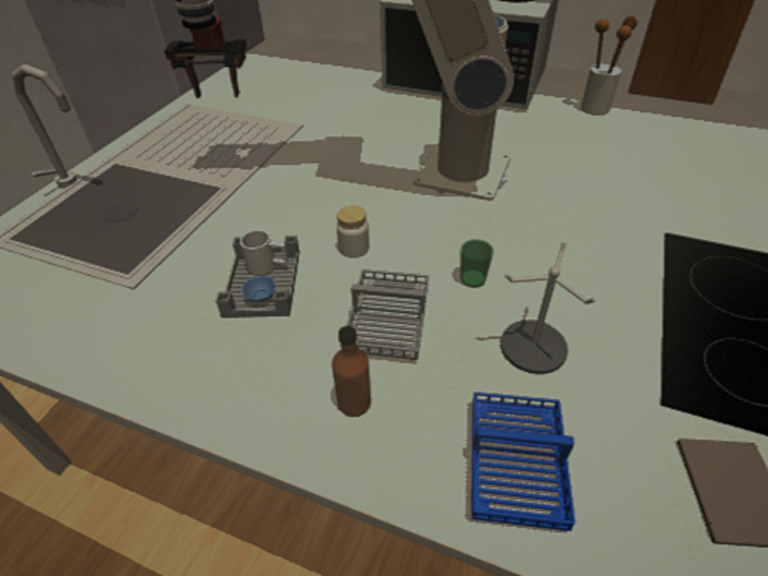

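The top view (1.5× scale) shows two tier-like trays: a grey one at (390,300) and a blue one at (222,180). The grey tray is loose with a bar handle, so it matches `upper_tier`; the blue one is the look-alike. The lower tier is at (563,310), with the bowl at (549,284) and the cup at (586,330), handle to the left. The tree foot is at (229,320), the soap at (382,180), the canister at (486,412) and the tumbler at (309,406).

Run:
```python
from h import *
d=np.load('t0.npz');K,C=d['K'],d['C'];save('crop_tier.png',d['a'],(215,145,425,260),3.5)
f=lambda n,z,*uv:print(n,onz(K,C,np.array(uv)/1.5,z)[:,:2].round(0).tolist())
f('posts',50,(511,274),(573,249),(616,343),(552,369))
f('cup rim',86,(586,330));f('cup handle end',80,(548,338))
f('ball',206,(196,312));f('foot',18,(229,320));f('tips',195,(155,283),(246,289),(192,366))
f('bar',92,(349,305),(431,292)); f('tier corners z44',44,(339,250),(417,237),(442,352),(364,366))
f('soap top',190,(380,160));f('can',100,(486,412));f('tumbler',0,(305,406));f('bowl',34,(549,284))
o=status.get_obs();print(np.degrees(R.from_rotvec(o['orientation']).as_euler('zyx')))
```

```text
posts [[628.0, -199.0], [672.0, -304.0], [514.0, -372.0], [470.0, -265.0]]
cup rim [[533.0, -313.0]]
cup handle end [[520.0, -253.0]]
ball [[548.0, 286.0]]
foot [[547.0, 284.0]]
tips [[591.0, 352.0], [583.0, 216.0], [469.0, 292.0]]
bar [[569.0, 71.0], [592.0, -62.0]]
tier corners z44 [[667.0, 93.0], [691.0, -40.0], [496.0, -83.0], [471.0, 47.0]]
soap top [[782.0, 20.0]]
can [[402.0, -149.0]]
tumbler [[401.0, 151.0]]
bowl [[613.0, -266.0]]
[-2.03300845e+01 -2.77932901e-02 -1.79928072e+02]
```

View pics/crop_tier.png

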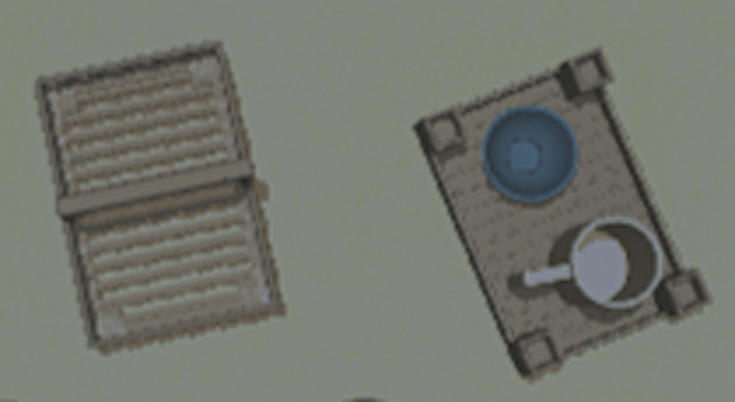

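The crop confirms it: the grey slatted tray with the bar handle (crop bar from (60,205) to (250,175)) is `upper_tier`, and the lower tier has four posts, with the bowl and cup inside. Plan: hang the cup on the peg that points at about 177°, which needs only a small turn. First I take a closer look over the drainer.

```bash
cat >> h.py <<'E'
def goal(p,yaw):
    """row numbers to put TCP at p, pointing down, tool y at world yaw (deg)"""
    o=status.get_obs();A=R.from_rotvec(o['orientation']).as_matrix();c=np.cos(np.radians(yaw));s=np.sin(np.radians(yaw))
    y=np.array([c,s,0]);z=np.array([0,0,-1.]);B=np.c_[np.cross(y,z),y,z]
    print('goal',(A.T@(np.array(p)-o['ee_pos'])).round(1).tolist(),R.from_matrix(A.T@B).as_rotvec().round(3).tolist())
E
python3 - <<'E'
from h import *
print(np.array(optics.get_image('wrist')['hand_eye']).round(3))
goal([540,-300,330],12)
E
```

```text
[[ 1.00000e-03 -9.57000e-01 -2.89000e-01  7.94220e+01]
 [ 1.00000e+00  1.00000e-03  1.00000e-03  8.28000e-01]
 [-1.00000e-03 -2.89000e-01  9.57000e-01 -1.42316e+02]
 [ 0.00000e+00  0.00000e+00  0.00000e+00  1.00000e+00]]
goal [402.1, -155.8, -88.7] [-0.001, -0.001, -1.425]
```

```bash
python3 -m inch '[[[402,-156,-89,0,0,-1.425,100],[402,-156,-89,0,0,-1.425,100],[402,-156,-89,0,0,-1.425,100],[402,-156,-89,0,0,-1.425,100],[402,-156,-89,0,0,-1.425,100],[402,-156,-89,0,0,-1.425,100],[402,-156,-89,0,0,-1.425,100],[402,-156,-89,0,0,-1.425,100],[402,-156,-89,0,0,-1.425,100],[402,-156,-89,0,0,-1.425,100],[402,-156,-89,0,0,-1.425,100],[402,-156,-89,0,0,-1.425,100],[402,-156,-89,0,0,-1.425,100]]]'
python3 - <<'E'
from h import *
f,K,C=grab('wrist');save('w1.png',f,s=1.5);np.savez('w1.npz',f=f,K=K,C=C)
E
```

```text
t: 1.45
ee_pos: [539.2, -300.6, 330.3]
orientation: [-1.98, -2.438, 0.0]
ft_force: [0.4, 0.4, -0.1]
width: 88.3
grasp_force: 0.0
```

View pics/w1.png

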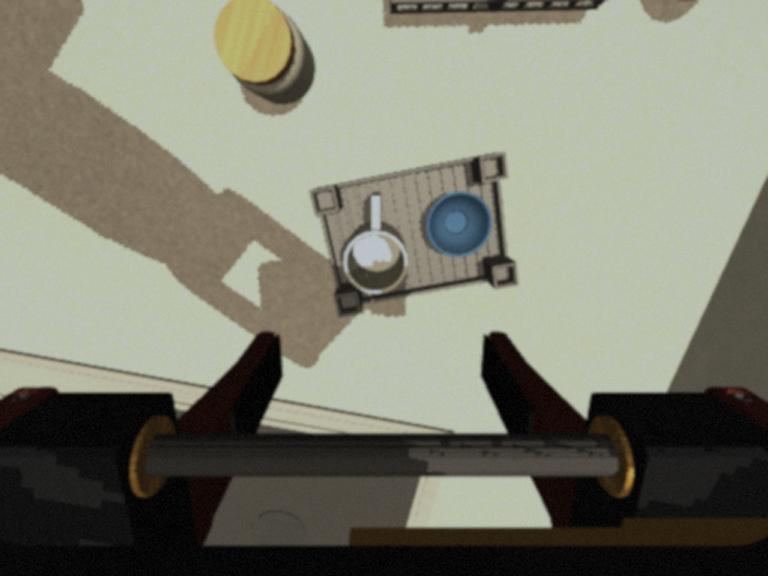

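The wrist view (1.5× scale) shows the cup rim centred at (376,261) with its handle ending at (376,197). The post tops are at (326,200), (490,167), (501,271) and (347,300), and the bowl is at (459,223).

Run:
```python
from h import *
d=np.load('w1.npz');K,C=d['K'],d['C']
g=lambda z,*uv:onz(K,C,np.array(uv)/1.5,z)[:,:2]
c=g(86,(376,261))[0];t=g(80,(376,196))[0]
print('cup',c,'handle',t,np.linalg.norm(t-c),np.degrees(np.arctan2(*(t-c)[::-1])))
e=g(86,(344,261),(408,261));print('rim w',np.linalg.norm(e[0]-e[1]))
p=g(50,(326,200),(490,167),(501,271),(347,300));print(p.round(1),p.mean(0),[np.linalg.norm(p[i]-p[i-1]).round(1) for i in range(4)])
for a,b in((0,1),(3,2)):v=p[b]-p[a];print(np.degrees(np.arctan2(v[1],v[0])))
```

```text
cup [ 536.63726929 -312.12025797] handle [ 524.16435947 -251.9713764 ] 61.428506684035106 101.71523023866158
rim w 62.28286550299245
[[ 475.2 -268.5]
 [ 629.6 -203.2]
 [ 671.2 -303.6]
 [ 515.7 -369.7]] [ 572.92303489 -286.24463765] [np.float64(109.0), np.float64(167.7), np.float64(108.7), np.float64(169.0)]
22.93338592784454
23.029672450387135
```

Run:
```python
from h import *
goal([535.5,-312.5,66],11.8)
```

```text
goal [-10.9, -5.8, 264.4] [-0.001, -0.0, 0.0]
```

```bash
python3 -m inch '[[[-11,-6,45,0,0,0,100],[-11,-6,90,0,0,0,100],[-11,-6,135,0,0,0,100],[-11,-6,170,0,0,0,100],[-11,-6,200,0,0,0,100],[-11,-6,225,0,0,0,100],[-11,-6,245,0,0,0,100],[-11,-6,258,0,0,0,100],[-11,-6,264,0,0,0,100],[-11,-6,264,0,0,0,100],[-11,-6,264,0,0,0,60],[-11,-6,264,0,0,0,60],[-11,-6,264,0,0,0,50],[-11,-6,264,0,0,0,50],[-11,-6,264,0,0,0,50],[-11,-6,264,0,0,0,50]]]'
```

```text
t: 3.1
ee_pos: [536.6, -312.4, 67.4]
orientation: [1.977, 2.441, -0.0]
ft_force: [-2.1, -0.3, 6.3]
width: 61.9
grasp_force: 30.0
```

```bash
python3 -m inch '[[[0,0,-10,0,0,0,50],[0,0,-30,0,0,0,50],[0,0,-60,0,0,0,50],[0,0,-95,0,0,0,50],[0,0,-135,0,0,0,50],[0,0,-175,0,0,0,50],[0,0,-215,0,0,0,50],[0,0,-245,0,0,0,50],[0,0,-260,0,0,0,50],[0,0,-263,0,0,0,50]]]'
python3 - <<'E'
from h import *
goal([470,190,330],-3)
E
```

```text
t: 4.1
ee_pos: [536.8, -312.3, 331.6]
orientation: [1.976, 2.439, 0.001]
ft_force: [0.8, 0.0, -1.6]
width: 62.5
grasp_force: 30.0
goal [505.3, 38.9, 0.6] [0.003, 0.002, 0.261]
```

```bash
python3 -m inch '[[[15,1,0,0,0,0,50],[45,3,0,0,0,0.02,50],[80,6,0,0,0,0.04,50],[120,9,0,0,0,0.06,50],[160,12,0,0,0,0.08,50],[200,15,0,0,0,0.1,50],[240,18,0,0,0,0.12,50],[280,22,0,0,0,0.14,50],[320,25,0,0,0,0.16,50],[360,28,0,0,0,0.18,50],[400,31,0,0,0,0.2,50],[435,34,0,0,0,0.22,50],[465,36,0,0,0,0.24,50],[490,38,0,0,0,0.255,50],[503,39,0,0,0,0.261,50],[505,39,0,0,0,0.261,50],[505,39,0,0,0,0.261,50]]]'
python3 - <<'E'
from h import *
f,K,C=grab('wrist');save('w2.png',f,s=1.5);np.savez('w2.npz',f=f,K=K,C=C)
print(K[0,0],C[:3,3])
E
```

```text
t: 5.8
ee_pos: [468.4, 190.0, 328.1]
orientation: [-2.276, -2.164, 0.005]
ft_force: [-0.1, -1.3, -1.9]
width: 62.2
grasp_force: 30.0
271.2557809326288 [472.97749907 268.86622273 470.30432734]
```

View pics/w2.png

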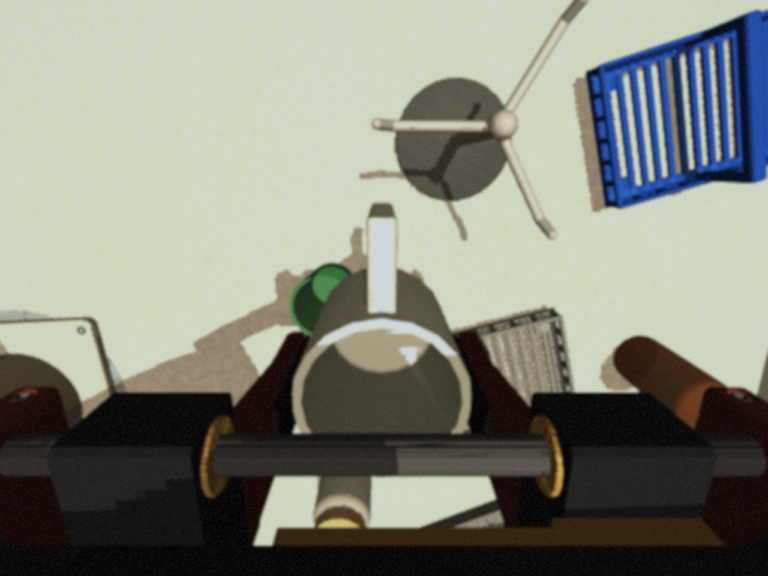

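The wrist view (1.5× scale) shows the tree ball at (503,124), with the chosen peg running level to about (395,126) and ending at (378,125). The held cup's strap runs along column 382, its outer edge at about row 217.

Run:
```python
from h import *
d=np.load('w2.npz');K,C=d['K'],d['C'];e=np.load('t0.npz')
g=lambda z,*uv:onz(K,C,np.array(uv)/1.5,z)[:,:2].round(1).tolist()
print('ball',g(199,(503,124)),'tri',tri((K,C,(503/1.5,124/1.5)),(e['K'],e['C'],(196/1.5,312/1.5))).round(1))
print('tip',g(195,(380,125)),'bend',g(185,(398,126)),'peg pts',g(185,(410,126.5),(480,126)),'foot',g(18,(454,138)))
print('other tips',g(195,(550,233),(577,6)))
print('strap top outer, inner',g(340.7,(382,219),(383,312)))
print('rim L/R',g(346.7,(294,400),(471,400)))
```

```text
ball [[549.2, 289.0]] tri [548.6 288.5 199. ]
tip [[472.9, 292.6]] bend [[484.6, 292.3]] peg pts [[492.5, 291.6], [538.1, 289.6]] foot [[549.4, 291.3]]
other tips [[584.7, 218.6], [591.0, 351.5]]
strap top outer, inner [[472.2, 252.3], [471.0, 221.0]]
rim L/R [[438.7, 192.3], [499.9, 189.3]]
```

Run:
```python
from h import *
goal([446.7,250.7,204.5],-3.2)
```

```text
goal [60.0, -24.9, 124.0] [-0.002, 0.001, 0.004]
```

```bash
python3 -m inch '[[[20,-10,0,0,0,0,50],[45,-20,0,0,0,0,50],[60,-25,10,0,0,0,50],[60,-25,35,0,0,0,50],[60,-25,65,0,0,0,50],[60,-25,95,0,0,0,50],[60,-25,115,0,0,0,50],[60,-25,123,0,0,0,50],[60,-25,124,0,0,0,50],[60,-25,124,0,0,0,50]]]'
python3 - <<'E'
from h import *
f,K,C=grab('wrist');b,K2,C2=grab('scene');np.savez('w3.npz',f=f,K=K,C=C,b=b)
p=proj(K2,C2,[[449,295,190]])[0];print(p)
u,v=p.astype(int)
l=cv2.resize(b[v-60:v+60,u-60:u+60],(480,480),interpolation=cv2.INTER_CUBIC);r=cv2.resize(f[:192,256-96:256+96],(480,480))
r=cv2.resize(f[0:288,100:412],(312*480//288,480))
save('w3.png',np.hstack([l[:,100:380],r]))
E
```

```text
t: 6.85
ee_pos: [448.4, 251.0, 206.3]
orientation: [2.279, 2.162, 0.001]
ft_force: [0.9, 0.8, -2.3]
width: 62.1
grasp_force: 30.0
[376.2027335 159.1682631]
```

View pics/w3.png

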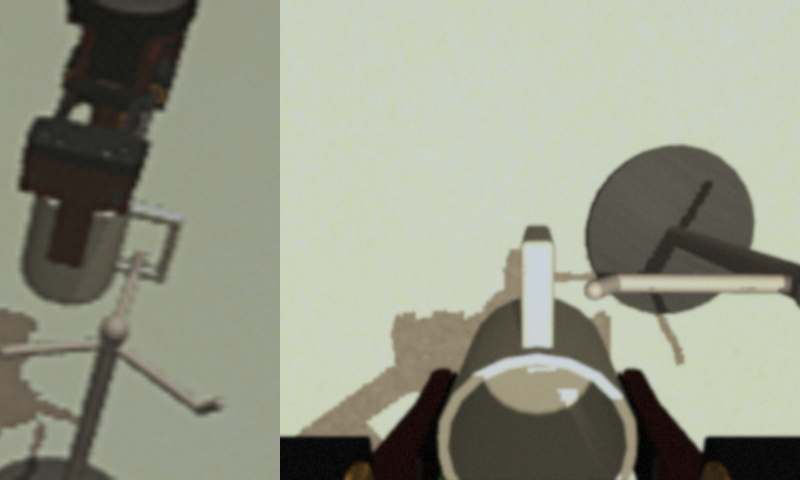

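Left (scene): the open handle is level with the peg tip and lined up just in front of it. Right (wrist): the strap is on column 538, rows 240–347, with the peg tip at (597,290) and the peg heading right to (785,284).

Run:
```python
from h import *
d=np.load('w3.npz');K,C=d['K'],d['C']
g=lambda z,u,v:onz(K,C,((u-280)/1.667+100,v/1.667),z)[0,:2].round(1)
print('tip',g(196,597,290),'bend',g(185,625,285),'far',g(185,785,284),'strap outer',g(219.5,538,241),'strap root',g(219.5,537,347))
o=status.get_obs();print(o['ee_pos'])
```

```text
tip [471.8 293.3] bend [483.5 292.1] far [542.6 289.3] strap outer [452.3 314. ] strap root [450.4 282.1]
[448.6373744  251.3893797  206.83164574]
```

```bash
python3 -m inch '[[[0,5,0,0,0,0,50],[0,12,0,0,0,0,50],[0,20,0,0,0,0,50],[0,28,0,0,0,0,50],[0,35,0,0,0,0,50],[0,40,0,0,0,0,50],[0,42,0,0,0,0,50],[0,42,3,0,0,0,50],[0,42,8,0,0,0,50],[0,42,13,0,0,0,50],[0,42,17,0,0,0,50],[0,42,20,0,0,0,50],[0,42,21,0,0,0,50],[0,42,21,0,0,0,50],[0,42,21,0,0,0,50]]]'
```

```text
t: 8.45
ee_pos: [489.9, 249.1, 184.8]
orientation: [2.278, 2.163, 0.0]
ft_force: [-0.0, -0.9, -1.9]
width: 62.0
grasp_force: 30.0
```

```bash
python3 -m inch '[[[0,0,1,0,0,0,50],[0,0,2,0,0,0,50],[0,0,3,0,0,0,50],[0,0,3,0,0,0,50]]]'
```

```text
t: 8.85
ee_pos: [490.0, 249.1, 182.5]
orientation: [2.278, 2.163, 0.001]
ft_force: [-2.5, -1.6, 5.6]
width: 62.2
grasp_force: 30.0
```

Upward force appears right where the strap should meet the peg, so the cup is threaded. Letting go.

```bash
python3 -m inch '[[[0,0,2,0,0,0,65],[0,0,2,0,0,0,75],[0,0,2,0,0,0,85],[0,0,2,0,0,0,92],[0,0,2,0,0,0,92],[0,0,2,0,0,0,92],[0,0,2,0,0,0,92],[0,0,2,0,0,0,92],[0,0,-10,0,0,0,92],[0,0,-30,0,0,0,92],[0,0,-60,0,0,0,92],[0,0,-100,0,0,0,92],[0,0,-140,0,0,0,92],[0,0,-150,0,0,0,92],[0,0,-150,0,0,0,92],[0,0,-150,0,0,0,92]]]'
python3 - <<'E'
from h import *
b,K2,C2=grab('scene');a,K,C=grab('top');np.savez('s4.npz',a=a,b=b)
u,v=proj(K2,C2,[[500,290,150]])[0].astype(int)
save('s4.png',np.hstack([cv2.resize(b[v-70:v+70,u-70:u+70],(390,390)),cv2.resize(a[130:270,70:210],(390,390))]))
o=status.get_obs();print(o['ft_force'])
E
```

```text
t: 10.45
ee_pos: [489.2, 248.7, 330.8]
orientation: [-2.278, -2.163, 0.002]
ft_force: [-0.3, 0.3, 0.1]
width: 80.9
grasp_force: 0.0
[ 0.50731162  1.1147118  -0.03041507]
```

View pics/s4.png

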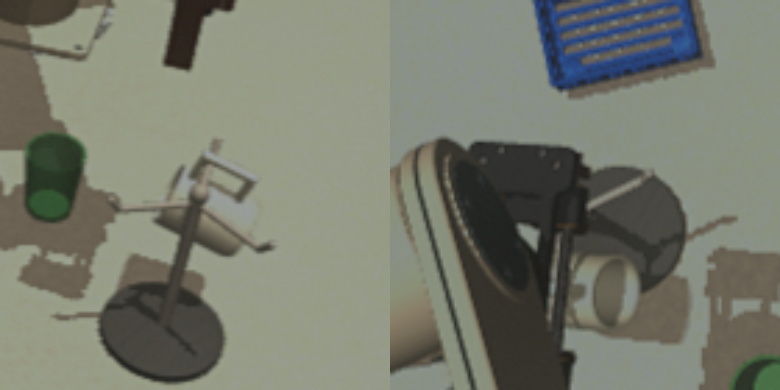

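The cup hangs on the peg, slanting, with its handle uppermost (left panel, around (215,195)). Now the upper tier.

Run:
```python
from h import *
goal([580,5,300],10.5)
```

```text
goal [-238.5, 103.7, 30.0] [-0.003, 0.001, -0.235]
```

```bash
python3 -m inch '[[[-40,10,0,0,0,-0.05,92],[-80,25,0,0,0,-0.1,92],[-120,45,5,0,0,-0.15,92],[-160,65,15,0,0,-0.2,92],[-200,85,25,0,0,-0.235,92],[-230,100,30,0,0,-0.235,92],[-238,104,30,0,0,-0.235,92],[-238,104,30,0,0,-0.235,92],[-238,104,30,0,0,-0.235,92]]]'
python3 - <<'E'
from h import *
f,K,C=grab('wrist');save('w5.png',f,s=1.5);np.savez('w5.npz',f=f,K=K,C=C);print(status.get_obs()['ee_pos'])
E
```

```text
t: 11.45
ee_pos: [580.7, 6.8, 301.1]
orientation: [-2.008, -2.414, 0.001]
ft_force: [0.2, -0.1, 0.4]
width: 81.0
grasp_force: 0.0
[580.73696984   7.09863777 301.4128727 ]
```

View pics/w5.png

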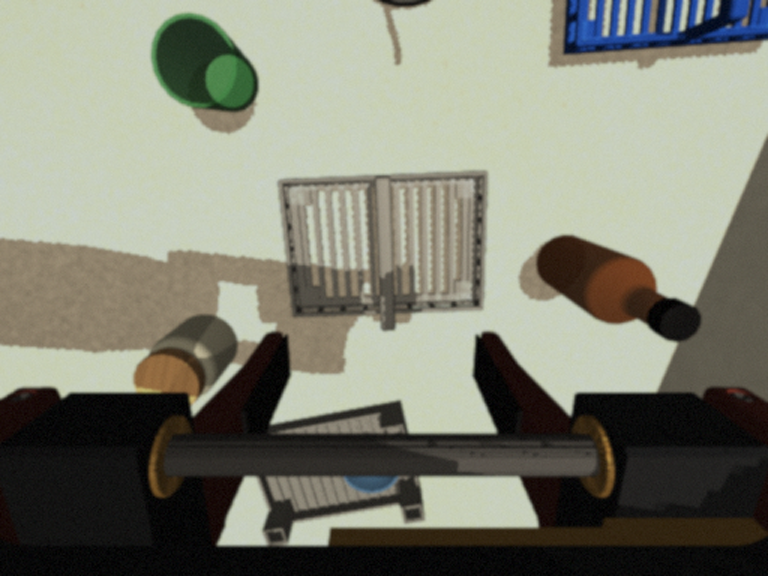

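The wrist view shows the grey tier's bar running from (383,177) to (388,328). The tray corners are at (280,182), (487,172), (482,308) and (296,316).

Run:
```python
from h import *
d=np.load('w5.npz');K,C=d['K'],d['C']
g=lambda z,*uv:onz(K,C,np.array(uv)/1.5,z)[:,:2]
b=g(92,(383,177),(388,328));v=b[1]-b[0];print(b.round(1),b.mean(0),np.linalg.norm(v),np.degrees(np.arctan2(v[1],v[0])))
p=g(44,(280,182),(487,172),(482,308),(296,316));print(p.round(1).tolist(),p.mean(0))
for i,j in((0,1),(3,2),(1,2),(0,3)):v=p[j]-p[i];print(np.linalg.norm(v),np.degrees(np.arctan2(v[1],v[0])))
goal([*b.mean(0),84],11)
```

```text
[[569.6  75.1]
 [599.1 -57.3]] [584.38834427   8.88845737] 135.59142844360431 -77.42737598829551
[[474.6, 51.4], [665.7, 96.2], [695.6, -36.7], [506.3, -80.9]] [585.5625893    7.50907965]
196.31818432274383 13.199782942506848
194.34778888154722 13.16281982222978
136.22872585030308 -77.35107692018967
136.09865428157505 -76.52206568465132
goal [1.0, 4.1, 217.4] [-0.001, -0.001, -0.008]
```

```bash
python3 - <<'E'
from h import *
goal([584,7,85],13)
E
python3 -m inch '[[[1,4,40,0,0,-0.03,80],[1,4,80,0,0,-0.041,70],[1,4,120,0,0,-0.041,60],[1,4,155,0,0,-0.041,60],[1,4,185,0,0,-0.041,60],[1,4,205,0,0,-0.041,60],[1,4,214,0,0,-0.041,60],[1,4,215,0,0,-0.041,60],[1,4,215,0,0,-0.041,60],[1,4,215,0,0,-0.041,40],[1,4,215,0,0,-0.041,20],[1,4,215,0,0,-0.041,5],[1,4,215,0,0,-0.041,5],[1,4,215,0,0,-0.041,5],[1,4,215,0,0,-0.041,5],[1,4,215,0,0,-0.041,5],[1,4,215,0,0,-0.041,5]]]'
```

```text
goal [-0.8, 3.4, 216.4] [-0.001, -0.001, -0.043]
t: 13.2
ee_pos: [584.7, 7.5, 86.8]
orientation: [-1.959, -2.455, 0.001]
ft_force: [-3.6, -1.8, 5.8]
width: 13.7
grasp_force: 30.0
```

```bash
python3 -m inch '[[[0,0,-5,0,0,0,5],[0,0,-15,0,0,0,5],[0,0,-35,0,0,0,5],[0,0,-65,0,0,0,5],[0,0,-100,0,0,0,5],[0,0,-130,0,0,0,5],[0,0,-145,0,0,0,5],[0,0,-150,0,0,0,5],[0,0,-150,0,0,0,5]]]'
python3 - <<'E'
from h import *
goal([573.8,-285,235],23)
print(status.get_obs()['width'])
E
```

```text
t: 14.1
ee_pos: [584.9, 7.7, 236.6]
orientation: [1.959, 2.456, 0.0]
ft_force: [0.6, 0.3, -4.2]
width: 13.3
grasp_force: 30.0
goal [-282.9, -75.8, 1.6] [0.0, 0.0, -0.177]
13.310799125525206
```

```bash
python3 -m inch '[[[-10,-3,0,0,0,-0.01,5],[-30,-8,0,0,0,-0.02,5],[-60,-16,0,0,0,-0.04,5],[-95,-25,0,0,0,-0.06,5],[-130,-35,0,0,0,-0.08,5],[-165,-44,0,0,0,-0.1,5],[-200,-53,0,0,0,-0.12,5],[-235,-63,0,0,0,-0.145,5],[-260,-70,0,0,0,-0.165,5],[-275,-74,10,0,0,-0.175,5],[-281,-76,30,0,0,-0.177,5],[-283,-76,50,0,0,-0.177,5],[-283,-76,63,0,0,-0.177,5],[-283,-76,70,0,0,-0.177,5],[-283,-76,72,0,0,-0.177,5],[-283,-76,72,0,0,-0.177,5],[-283,-76,72,0,0,-0.177,5]]]'
python3 - <<'E'
from h import *
f,K,C=grab('wrist');b,K2,C2=grab('scene');np.savez('w6.npz',f=f,K=K,C=C,b=b)
u,v=proj(K2,C2,[[574,-285,90]])[0].astype(int);print(u,v)
l=cv2.resize(b[v-65:v+65,u-50:u+50],(400,520),interpolation=cv2.INTER_CUBIC)
r=cv2.resize(f[40:300,156:356],(400,520),interpolation=cv2.INTER_CUBIC)
save('w6.png',np.hstack([l,r]))
E
```

```text
t: 15.8
ee_pos: [574.4, -285.2, 165.5]
orientation: [1.733, 2.619, 0.0]
ft_force: [-0.1, -0.5, -4.4]
width: 14.0
grasp_force: 30.0
170 167
```

View pics/w6.png

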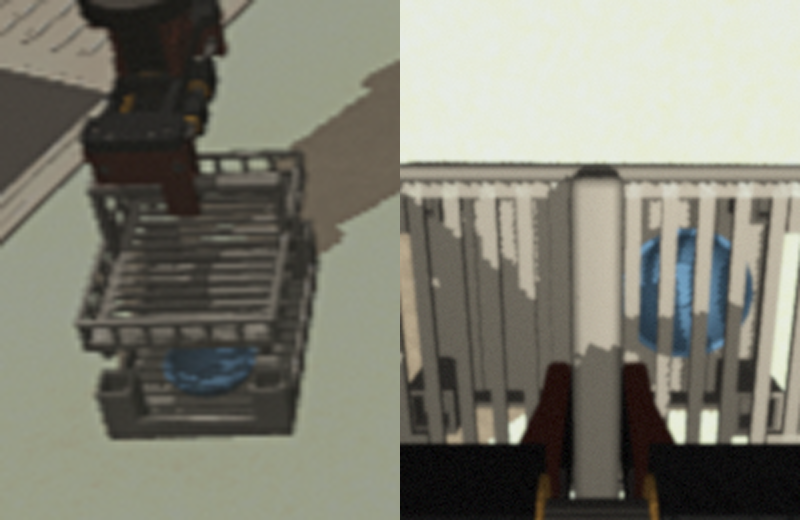

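Left (scene): the tier hovers above the lower tier, front tray corners at (80,322) and (280,325), post outer corners at about (98,378) and (297,372). Right (wrist): the far posts show symmetrically on either side of the bar, so the alignment along the tier's x is good. One check across it.

Run:
```python
from h import *
e=np.load('t0.npz');K2,C2=e['K2'],e['C2']
a=np.radians(23);Rz=np.array([[np.cos(a),-np.sin(a)],[np.sin(a),np.cos(a)]])
L=lambda c,x,y,z:[*(np.array(c)+Rz@[x,y]),z]
pr=lambda P:((proj(K2,C2,P)-[120,102])*4).round(0).tolist()
z0=165.5-86.8
print('upper top front corners (y-,y+), back y+:',pr([L((574.4,-285.2),100,-70,z0+44),L((574.4,-285.2),100,70,z0+44),L((574.4,-285.2),-100,70,z0+44)]))
print('posts outer front (y-,y+):',pr([L((574.4,-285.2),100,-70,50),L((574.4,-285.2),100,70,50)]), 'base',pr([L((574.4,-285.2),100,-70,0),L((574.4,-285.2),100,70,0)]))
d=np.load('w6.npz');K,C=d['K'],d['C']
q=lambda P:((proj(K,C,P)-[156,40])*2).round(0).tolist()
print('wrist sockets -y side (x-,x+)',q([L((574.4,-285.2),-87,-57,50),L((574.4,-285.2),87,-57,50)]),'bar ends',q([L((574.4,-285.2),0,70,z0+92)]), 'tray edge +y',q([L((574.4,-285.2),0,70,z0+44)]),'inner edge -y wall z20',q([L((574.4,-285.2),0,-67,20)]))
```

```text
upper top front corners (y-,y+), back y+: [[69.0, 322.0], [269.0, 316.0], [298.0, 146.0]]
posts outer front (y-,y+): [[94.0, 394.0], [285.0, 388.0]] base [[110.0, 439.0], [294.0, 434.0]]
wrist sockets -y side (x-,x+) [[31.0, 408.0], [361.0, 408.0]] bar ends [[197.0, 177.0]] tray edge +y [[196.0, 167.0]] inner edge -y wall z20 [[196.0, 399.0]]
```

```bash
python3 -m inch '[[[-0.5,0,5,0,0,0,5],[-1,0,11,0,0,0,5],[-1,0,17,0,0,0,5],[-1,0,22,0,0,0,5],[-1,0,26,0,0,0,5],[-1,0,29,0,0,0,5],[-1,0,32,0,0,0,5],[-1,0,34,0,0,0,5],[-1,0,34,0,0,0,5]]]'
```

```text
t: 16.8
ee_pos: [574.4, -286.3, 130.6]
orientation: [1.734, 2.619, 0.0]
ft_force: [1.1, -1.0, -4.7]
width: 13.6
grasp_force: 30.0
```

The lugs are 6 mm into the sockets and the force hasn't changed; going on down.

```bash
python3 -m inch '[[[0,0,2,0,0,0,5],[0,0,4,0,0,0,5],[0,0,6,0,0,0,5],[0,0,8,0,0,0,5],[0,0,9.5,0,0,0,5],[0,0,10.5,0,0,0,5],[0,0,10.5,0,0,0,5]]]'
```

```text
t: 17.5
ee_pos: [574.7, -286.5, 120.9]
orientation: [1.734, 2.618, 0.0]
ft_force: [0.9, -1.8, 2.5]
width: 13.5
grasp_force: 30.0
```

Contact is at the home height (TCP 120.9 mm, where 120.8 was expected). Releasing and retreating.

```bash
python3 -m inch '[[[0,0,0,0,0,0,20],[0,0,0,0,0,0,35],[0,0,0,0,0,0,50],[0,0,0,0,0,0,50],[0,0,0,0,0,0,50],[0,0,-10,0,0,0,50],[0,0,-30,0,0,0,50],[0,0,-65,0,0,0,50],[0,0,-105,0,0,0,50],[0,0,-145,0,0,0,50],[0,0,-170,0,0,0,50],[0,0,-180,0,0,0,50],[0,0,-180,0,0,0,50],[0,0,-180,0,0,0,50]]]'
python3 - <<'E'
from h import *
b,K2,C2=grab('scene');save('s7.png',b[60:280,120:480],s=2.2)
E
```

```text
t: 18.9
ee_pos: [573.5, -285.7, 298.9]
orientation: [-1.733, -2.618, 0.0]
ft_force: [-0.3, 0.2, -0.2]
width: 43.4
grasp_force: 0.0
```

View pics/s7.png

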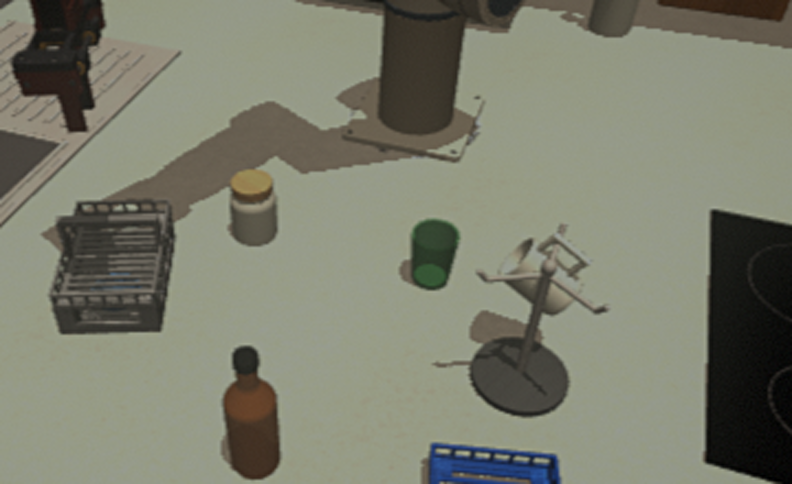

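The upper tier sits flat on the lower one at (115,265), the cup hangs on its peg at (540,270), and the soap, canister and tumbler are undisturbed. Handing in.

```bash
python3 -c "from workcell import ctrl; print(ctrl.close_job())"
```

```text
the job is handed in; nothing more can be done
None
```

The cup hangs on the tree and the upper tier sits home on the lower tier, both released; the last picture shows the soap, canister and tumbler undisturbed. I handed the job in at about 19 s, and no verdict came back.

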